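Park the wet palette in its corner stop

ROBOT

A 6-joint arm with a two-finger parallel gripper is mounted at the origin on the work surface. World frame = base frame: x ahead of the robot, y to its left, z up, the work surface at z = 0. Lengths are in mm, angles in rad, forces in N, time in s.
With the tool pointing down it reaches from about 350 to 975 mm from the base axis. Payload 7.1 kg.
Tool frame: the origin (TCP) lies at the very end of the fingers, on their centre line; the grasp point (between the pads) lies 19 mm behind it; x points along the fingers, y is the direction in which the jaws open and shut, and the axes are right-handed (so a half turn about x gives the same grasp; the last joint's range is limited). The gripper opens to 88 mm and grips with 3 to 60 N. Pads are 20 mm wide; open, the fingers measure 115 mm over their backs; the gripper's body (75 mm by 178 mm) begins 61 mm behind the grasp point.
Start: joints at [-1.208, 0.423, 1.63, -0, 1.089, -0.019], TCP at [232.886, -579.973, 222.675] pointing down, gripper open.
Joint ranges: [-3, 3], [-0.9, 2.11], [0.09, 2.58], [-1.31, 4.45], [0.11, 2.69], [-2.54, 2.54]. Speed limits (rad/s): [2.39, 2.39, 3.01, 3.14, 3.14, 3.14].

INTERFACE

Orientations are given as a rotation vector (axis times angle).
In Python, from workcell import ctrl gives the robot as it stands. The module is installed in compiled form; this text tells all that it offers.
- The arm moves only by the tool carry_out, never from a script. Its argument "commands" is a list of rows, each a list of 6 numbers: the shift along the tool's x, y, z in m, then the turn, a rotation vector about the tool's x, y, z in degrees. In form: [[tx, ty, tz, rx, ry, rz], ...]. A call has 1 to 8 rows; each row shifts and turns the pose as measured when the row begins, along the tool's axes as they then stand; what a row does not reach is not made up. A row lasts 1/8 s, in which the tool goes at most 62.5 mm and 10.7 degrees, less where a joint would pass 70% of its speed; a pose out of reach is approached as far as the arm can. A call with a gripper value outside its range is refused whole. "grip" is the closure, from 0 (fully open) to 1 (shut), set as the call begins (left out, the last holds). The fingers move at their own pace and stop on an object; the grip force is fixed at half the most. Time passes only in rows, so rows that do not move let the fingers close. It gives the time, the measured TCP pose, the force and the opening at its end, in the units of the state.
- ctrl.get_obs(): the state, without advancing time (a new reading comes with each control period).
- ctrl.get_image(name): name is "scene" or "top" or "wrist"; returns a dict with "pixels" (400x640x3 uint8, blue, green, red), "intrinsics" (3x3 intrinsics, pixels), "rvec" (rotation vector, rad) and "tvec" (3), from world to camera coordinates, as OpenCV has them. Camera axes: x right, y down, z forward; pixel columns grow to the right and rows downward; lengths in mm; the calibration is good to about 2 mm. A picture is of the moment at which its call begins. There is no depth.
- ctrl.close_job(): hands the job in, once; it reports no verdict.
The state is a dict: "t": time; "qpos": joint angles; "qvel": joint speeds; "joint_torque": joint torques, N m; "ee_pos": TCP position; "orientation": TCP orientation; "ft_force": force on the tool from outside, world axes, zero at the start; "moment": the same for the moment, N m; "width": finger opening in mm.
Only numpy, scipy, OpenCV 4.12 (cv2) and the standard library are available. Lean on these libraries where they do the work, as an engineer would, in place of code of your own. Each camera call takes 0.05 s, during which the arm holds its last target. There are 200 camera calls.

TASK

Push the blue wet palette box along the worktop into the corner made by the two wooden strips screwed to the bench, so that one long side sits flush along the long strip and one end is up against the short strip. Only push it with the fingers: do not lift or tip it, and leave the paint pots, magnifier, wooden handle and clip stand where they are.

Things in the scene. Friction and masses are not known exactly. Their poses are not given: they have to be found in the camera images.
- palette: Closed blue plastic wet palette box, a flat block 105 mm along its x, 170 mm along its y (long sides), 36 mm tall, 0.3 to 0.55 kg, loose, slides on the worktop; too wide to be gripped. Origin at the centre of its underside, z up. It starts 3 to 12 cm short of home each way, turned up to 0.3 rad.
- stop: Fixed L of two wooden strips, 22 mm wide, 20 mm tall. Origin: the spot on the worktop where the palette's origin is when home; its axes are then the palette's (or half a turn off). +x points away from the robot within 0.22 rad. Long strip along y, inner face at x = +52.5 mm, y from -177 to +107 mm. Short strip along x at the left end, inner face at y = +85 mm, x from -32 to +52 mm.
- pot0: capped round paint pot, 34 mm across, 46 mm tall, standing loose; origin at the centre of its underside. A bystander: beyond the long strip.
- pot1: capped round paint pot, 34 mm across, 46 mm tall, standing loose; origin at the centre of its underside. A bystander: beyond the long strip, farther right.
- pot2: capped round paint pot, 34 mm across, 46 mm tall, standing loose; origin at the centre of its underside. A bystander: right of the palette box, about 0.3 m right of the stop's origin.
- pot3: capped round paint pot, 34 mm across, 46 mm tall, standing loose; origin at the centre of its underside. A bystander: nearer the robot and left of the corner.
- magnifier: Solid clear glass dome magnifier, 78 mm across, 40 mm tall, loose, left of the short strip; origin at the centre of its underside. A bystander.
- handle: Turned wooden painting handle standing loose at the left, 42 mm across the foot, 94 mm tall; origin at the centre of its underside. A bystander.
- clipstand: Crocodile clip on a wire on a round steel foot 72 mm across, 178 mm tall in all, loose, standing at the right; origin at the centre of its underside. A bystander.
Not all that is in view belongs to the job. Of the things shaped like the palette, the blue one is meant.

How it is judged:
By the outcome, as a careful person would: the job done as asked, in the order asked, and still so for the second after the job is handed in, with the robot touching nothing.
It also fails if it takes over 48 s, if anything falls off the work surface, if the arm or the gripper's body presses on something with over 40 N, if the wrist force passes 120 N, or if a joint passes its speed limit or range.

## Working session

There is one attempt and no reset: what is moved stays moved. The work goes in short steps, Python scripts to look and compute and a tool call to move; the robot and the scene stay as the last step left them, time stands still between calls to the robot, and variables do not carry over. Pictures are saved under pics/ and viewed, about 8 in all and at most 12, crops included, and the job is handed in when it is done.

Besides the shell and the picture viewer there is one more tool, called after "Request:" as name(argument=value, ...) on one line, values as JSON. carry_out: Moves the arm, as the interface text tells. Its arguments: {"type":"object","properties":{"commands":{"type":"array"},"grip":{"type":"number"}},"required":["commands"]}

```bash
mkdir -p pics
cat > h.py <<'E'
import numpy as np, cv2
from workcell import ctrl
def get(name,fn=None):
    im=ctrl.get_image(name)
    if fn: cv2.imwrite('pics/'+fn,im['pixels'])
    return im
def ray(im,uv,z):
    K=np.array(im['intrinsics']);R,_=cv2.Rodrigues(np.array(im['rvec'],float));t=np.array(im['tvec'],float).ravel()
    c=-R.T@t;d=R.T@np.linalg.inv(K)@np.array([uv[0],uv[1],1.])
    return c+d*(z-c[2])/d[2]
def proj(im,P):
    return cv2.projectPoints(np.array(P,float).reshape(-1,1,3),np.array(im['rvec'],float),np.array(im['tvec'],float),np.array(im['intrinsics'],float),None)[0].reshape(-1,2)
E
python3 - <<'E'
from h import *
im=get('top','top0.png'); get('scene','scene0.png')
s=ctrl.get_obs();print(s)
R=cv2.Rodrigues(np.array(im['rvec'],float))[0];print(-R.T@np.array(im['tvec'],float).ravel(),R)
print(cv2.Rodrigues(np.array(s['orientation'],float))[0].round(3))
E
```

```text
{'t': 0.1, 'qpos': array([-1.20796914e+00,  4.23778727e-01,  1.63060774e+00, -1.72074542e-05,
        1.08856613e+00, -1.90113274e-02]), 'qvel': array([ 0.00125156, -0.00079209, -0.00231304,  0.00047323, -0.00183474,
        0.00156355]), 'joint_torque': array([-4.21582008e-04, -5.45614815e+01, -2.74323410e+01,  6.45827735e-02,
        1.87479303e-02, -2.68940983e-05]), 'ee_pos': array([ 232.72958212, -579.52115255,  221.97277608]), 'orientation': array([ 2.0126794 ,  0.39042538, -2.01318712]), 'ft_force': array([-0.07660517, -0.94484187,  0.0053143 ]), 'moment': array([-0.00827559, -0.02692176,  0.01545538]), 'width': 87.771795285736}
[ 390.18538455    1.86760001 1499.77145775] [[ 0.01754674 -0.99982795  0.00601499]
 [-0.99126423 -0.01818233 -0.13063164]
 [ 0.13071853 -0.00367028 -0.99141273]]
[[-0.     0.373 -0.928]
 [ 0.001 -0.928 -0.373]
 [-1.    -0.001 -0.   ]]
```

View pics/top0.png

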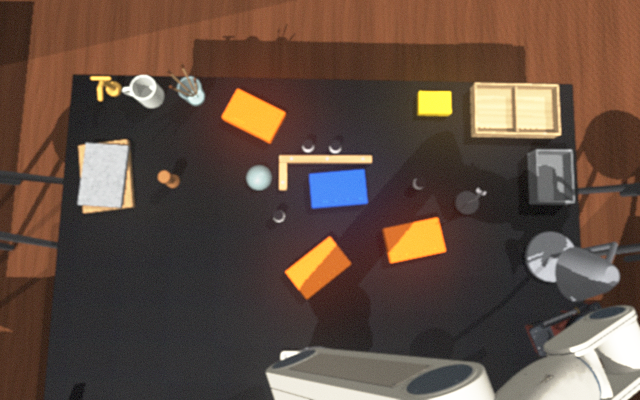

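View pics/scene0.png

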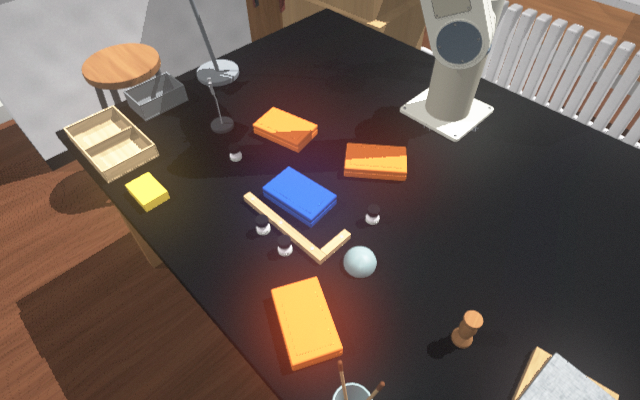

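Top view: the blue box at about (338,189) is the palette. The similarly shaped boxes at (254,116), (318,267) and (414,240) are orange, so they're distractors. The L strip has its corner at about (283,159). The scene view agrees, with the blue box at (300,195). Next I'll confirm in an enlarged crop and fit the poses.

```bash
cat >> h.py <<'E'
from scipy.optimize import minimize
def box(x0,x1,y0,y1,h): return np.array([[x,y,z] for x in(x0,x1) for y in(y0,y1) for z in(0,h)],float)
PAL=[box(-52.5,52.5,-85,85,36)]
STOP=[box(52.5,74.5,-177,107,20),box(-32,52.5,85,107,20)]
def put(P,p):
    c,s=np.cos(p[2]),np.sin(p[2]);return P@np.array([[c,-s,0],[s,c,0],[0,0,1]]).T+[p[0],p[1],0]
S=8
def render(im,parts,p,roi):
    x,y,w,h=roi;m=np.zeros((h*S,w*S),np.uint8)
    for P in parts:
        q=cv2.convexHull(((proj(im,put(P,p))+.5-[x,y])*S).astype(np.float32))
        cv2.fillConvexPoly(m,np.round(q*16).astype(np.int32),1,shift=4)
    return cv2.resize(m.astype(np.float32),(w,h),interpolation=cv2.INTER_AREA)
def masks(im,kind):
    hsv=cv2.cvtColor(im['pixels'],cv2.COLOR_BGR2HSV)
    lo,hi=((105,120,50),(125,255,255)) if kind=='pal' else ((8,50,120),(28,190,255))
    return (cv2.inRange(hsv,lo,hi)>0).astype(np.float32)
def fit(ims,rois,parts,kind,p0):
    ms=[masks(i,kind)[r[1]:r[1]+r[3],r[0]:r[0]+r[2]] for i,r in zip(ims,rois)]
    f=lambda q:sum(np.abs(render(i,parts,[q[0],q[1],q[2]/100],r)-m).sum()/m.sum() for i,r,m in zip(ims,rois,ms))
    b=None
    for k in range(3):
        q0=np.array([p0[0],p0[1],p0[2]*100]) if b is None else b.x
        b=minimize(f,q0,method='Nelder-Mead',options=dict(initial_simplex=q0+np.vstack([np.zeros(3),np.eye(3)*[12,12,10]])/(k+1),xatol=.05,fatol=1e-4))
    return np.array([b.x[0],b.x[1],b.x[2]/100]),b.fun
E
python3 - <<'E'
from h import *
t=get('top');s=get('scene')
for n,uv,z in [('pal',(338,189),36),('corner',(280,159),20),('far',(372,159),20),('pot0',(308,147),46),('pot1',(335,147),46),('pot2',(418,183),46),('pot3',(279,216),46),('magn',(259,178),20),('clip',(467,203),0)]: print(n,ray(t,uv,z).round())
a=ray(t,(338,189),36);
rt=(268,145,115,75);rs=(230,160,130,105)
P0=[a[0],a[1],.05]
for nm,ims,ro in [('both',[t,s],[rt,rs]),('t',[t],[rt]),('s',[s],[rs])]:
    p,e=fit(ims,ro,PAL,'pal',P0);print('pal',nm,p.round(3),e)
    c=ray(t,(280,152),20)
    q,e=fit(ims,ro,STOP,'stop',[c[0]-75,c[1]-107,0.]);print('stop',nm,q.round(3),e)
    if nm=='both': pb,qb=p,q
x,y,w,h=(230,130,210,150)
A=cv2.resize(t['pixels'][y:y+h,x:x+w],None,fx=3.8,fy=3.8,interpolation=cv2.INTER_CUBIC)
for parts,p in ((PAL,pb),(STOP,qb)):
    for P in parts:
        u=cv2.convexHull(((proj(t,put(P,p))+.5-[x,y])*3.8).astype(np.float32)).astype(int)
        cv2.polylines(A,[u],True,(0,255,0),1)
cv2.imwrite('pics/crop1.png',A)
E
```

```text
pal [588. -55.  36.]
corner [680. 124.  20.]
far [ 686. -159.   20.]
pot0 [714.  38.  46.]
pot1 [715. -43.  46.]
pot2 [ 610. -294.   46.]
pot3 [503. 120.  46.]
magn [620. 187.  20.]
clip [ 557. -455.    0.]
pal both [ 5.92643e+02 -5.39310e+01  1.07000e-01] 0.1261821687221527
stop both [6.21804e+02 2.11420e+01 1.80000e-02] 0.5106232762336731
pal t [ 5.92631e+02 -5.42020e+01  1.03000e-01] 0.04242667928338051
stop t [6.20089e+02 2.10220e+01 1.90000e-02] 0.16736860573291779
pal s [ 5.93127e+02 -5.36560e+01  8.70000e-02] 0.08168724179267883
stop s [6.21999e+02 2.09200e+01 1.80000e-02] 0.3419637382030487
```

View pics/crop1.png

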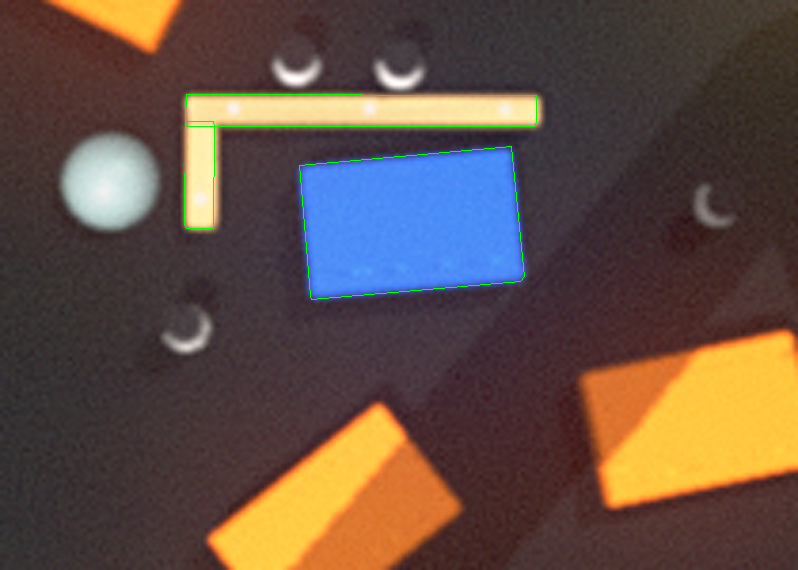

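The crop confirms the blue box, and both fitted outlines lie on their edges. The palette is at about (593,-54), yaw 0.10. Stop home is at about (621,21), yaw 0.018. That leaves the palette 30 mm short in x and 75 mm short in y, within the stated range.

My plan is to push +x with the open fingers squared to the stop, then push the right end along +y.

Request:
carry_out(commands=[[0,0,0,10.4,0,0],[0,0,0,10.4,0,0],[0,-0.05,-0.028,0,0,0],[0,-0.05,-0.028,0,0,0],[0,-0.05,-0.028,0,0,0],[0,-0.05,-0.028,0,0,0],[0,-0.05,-0.028,0,0,0],[0,-0.05,-0.028,0,0,0]], grip=0)

```text
t: 1.2
ee_pos: [401.8, -273.4, 221.3]
orientation: [-2.221, 0.001, 2.22]
ft_force: [0.0, -0.2, 0.0]
width: 87.4
```

```bash
cat >> h.py <<'E'
def togo(goal,yaw):
    "tool-frame shift (mm) to goal, and turn (deg) to have tool y at world angle yaw(deg), tool down"
    s=ctrl.get_obs();R=cv2.Rodrigues(np.array(s['orientation'],float))[0]
    a=np.radians(yaw);y=np.array([np.cos(a),np.sin(a),0]);x=np.array([0,0,-1.])
    Rg=np.column_stack([x,y,np.cross(x,y)])
    print('t',round(s['t'],2),'pos',s['ee_pos'].round(1),'F',s['ft_force'].round(1),'w',round(s['width'],1),'q6',s['qpos'][5].round(2))
    print('shift',(R.T@(np.array(goal)-s['ee_pos'])).round(1),'shift if turned',(Rg.T@(np.array(goal)-s['ee_pos'])).round(1),'turn',np.degrees(cv2.Rodrigues(R.T@Rg)[0].ravel()).round(2))
E
python3 -c "
from h import *
togo([505,-57,80],-89)"
```

```text
t 1.2 pos [ 401.8 -273.4  221.3] F [ 0.  -0.2  0. ] w 87.4 q6 0.95
shift [ 141.5 -216.4 -102.9] shift if turned [ 141.3 -214.5 -106.9] turn [-1.06 -0.03  0.03]
```

Request:
carry_out(commands=[[0,-0.045,-0.021,-1,0,0],[0,-0.045,-0.021,0,0,0],[0.01,-0.045,-0.021,0,0,0],[0.03,-0.045,-0.021,0,0,0],[0.035,-0.035,-0.02,0,0,0],[0.035,0,0,0,0,0],[0.03,0,0,0,0,0]])

```text
t: 2.08
ee_pos: [510.9, -45.9, 81.1]
orientation: [2.221, 0.024, -2.197]
ft_force: [-0.0, 0.1, -0.7]
width: 87.8
```

```bash
python3 -c "
from h import *
togo([510,-57,10],-89)"
```

```text
t 2.08 pos [510.9 -45.9  81.1] F [-0.   0.1 -0.7] w 87.8 q6 1.43
shift [71.1 10.9  1.9] shift if turned [71.1 11.   1.1] turn [ 0.35 -0.62 -0.09]
```

Request:
carry_out(commands=[[0.02,0.006,0.002,0.3,-0.6,0],[0.025,0.005,0,0,0,0],[0.02,0,0,0,0,0],[0.005,0,0,0,0,0],[0,0,-0.005,0,0,0],[0,0,-0.005,0,0,0]])

```text
t: 2.82
ee_pos: [518.8, -56.4, 7.2]
orientation: [2.207, 0.02, -2.215]
ft_force: [0.3, -0.2, -0.3]
width: 88.1
```

```bash
python3 -c "
from h import *
togo([557,-57,10],-89)"
```

```text
t 2.83 pos [518.8 -56.4   7.2] F [ 0.3 -0.2 -0.3] w 88.1 q6 1.42
shift [ -2.9   1.4 -38.2] shift if turned [ -2.8   1.3 -38.2] turn [ 0.11  0.21 -0.06]
```

Request:
carry_out(commands=[[-0.002,0,-0.006,0,0,0],[0,0,-0.006,0,0,0],[0,0,-0.006,0,0,0],[0,0,-0.006,0,0,0],[0,0,-0.006,0,0,0]])

```text
t: 3.45
ee_pos: [548.8, -55.4, 10.5]
orientation: [2.203, 0.021, -2.219]
ft_force: [-6.1, -0.6, 5.8]
width: 87.7
```

Request:
carry_out(commands=[[0,0,-0.004,0,0,0],[0,0,-0.003,0,0,0]])

```text
t: 3.7
ee_pos: [553.9, -55.2, 10.5]
orientation: [2.197, 0.021, -2.225]
ft_force: [-6.7, 0.1, 5.6]
width: 87.8
```

```bash
cat > chk.py <<'E'
from h import *
import sys
t=get('top');s=get('scene');o=ctrl.get_obs()
print('t',round(o['t'],2),'pos',o['ee_pos'].round(1),'F',o['ft_force'].round(1))
q=np.array([621,21,.018])
g=[float(v) for v in sys.argv[1:4]]
for nm,im,r in (('t',t,(268,145,115,75)),('s',s,(230,160,130,115))):
    p,e=fit([im],[r],PAL,'pal',g)
    d=p-q;c,sn=np.cos(q[2]),np.sin(q[2]);print(nm,p.round(3),round(e,3),'in stop frame',round(c*d[0]+sn*d[1],1),round(c*d[1]-sn*d[0],1),round(d[2],3))
E
python3 chk.py 612 -54 .03
```

```text
t 3.8 pos [554.7 -55.3  10.5] F [-3.7  0.   3.2]
t [ 6.44186e+02 -5.32010e+01 -1.54000e-01] 4.151 in stop frame 21.8 -74.6 -0.172
s [ 6.15556e+02 -5.77610e+01  6.00000e-03] 0.112 in stop frame -6.9 -78.7 -0.012
```

Request:
carry_out(commands=[[-0.001,0,-0.003,0,0,0],[0,0,-0.003,0,0,0],[0,0,-0.003,0,0,0]])

```text
t: 4.18
ee_pos: [559.3, -54.9, 10.4]
orientation: [2.188, 0.021, -2.236]
ft_force: [-16.6, -2.7, 13.0]
width: 88.4
```

```bash
python3 chk.py 619 -55 .02; python3 -c "
from h import *
togo([570,-57,10],-89)"
```

```text
t 4.28 pos [559.3 -55.   10.4] F [-12.6  -2.5   7.2]
t [ 6.4381e+02 -5.1062e+01 -2.3900e-01] 6.06 in stop frame 21.5 -72.5 -0.257
s [ 6.19629e+02 -5.75710e+01 -1.70000e-02] 0.154 in stop frame -2.8 -78.5 -0.035
t 4.28 pos [559.3 -55.   10.4] F [-12.6  -2.5   7.2] w 87.6 q6 1.44
shift [  0.1   2.2 -10.7] shift if turned [  0.4   2.2 -10.7] turn [0.07 1.22 0.03]
```

Request:
carry_out(commands=[[0,0,-0.002,0,1.2,0],[0,0,-0.002,0,0,0],[0,0,0,0,0,0]])

```text
t: 4.65
ee_pos: [559.5, -54.9, 10.2]
orientation: [2.204, 0.021, -2.222]
ft_force: [-0.8, 0.2, -0.9]
width: 87.9
```

Request:
carry_out(commands=[[0,0,0.02,0,0,0],[0,0,0.02,0,0,0],[-0.05,0,0,0,0,0],[-0.05,0.03,0,0,0,0],[-0.03,0.06,0,0,0,0]], grip=0.45)

```text
t: 5.28
ee_pos: [526.0, -141.5, 140.9]
orientation: [2.209, 0.026, -2.21]
ft_force: [1.1, -0.5, -1.0]
width: 48.8
```

```bash
python3 chk.py 619 -55 .02; python3 -c "
from h import *
togo([621,-190,100],-179)
togo([621,-190,100],1)"
```

```text
t 5.38 pos [ 527.9 -145.9  142.2] F [ 0.3  0.9 -0.3]
t [ 6.20278e+02 -5.27290e+01  1.90000e-02] 0.234 in stop frame -2.0 -73.7 0.001
s [ 6.20605e+02 -5.71530e+01 -4.00000e-03] 0.147 in stop frame -1.8 -78.1 -0.022
t 5.38 pos [ 527.9 -145.9  142.2] F [ 0.3  0.9 -0.3] w 48.4 q6 1.26
shift [ 42.8  45.5 -92.1] shift if turned [ 42.2 -92.3 -45.7] turn [89.98 -0.35  0.1 ]
t 5.38 pos [ 527.9 -145.9  142.2] F [ 0.3  0.9 -0.3] w 48.4 q6 1.26
shift [ 42.8  45.5 -92.1] shift if turned [42.2 92.3 45.7] turn [-90.02  -0.1   -0.35]
```

Request:
carry_out(commands=[[0,0,-0.03,-10.5,0,0],[0,0.02,-0.03,-10.5,0,0],[0,0,0,-10.5,0,0],[0,0,0,-10.5,0,0],[0,0,0,-10.5,0,0],[0,0,0,-10.5,0,0],[0,0,0,-10.5,0,0],[0,0,0,-10.5,0,0]])

```text
t: 6.38
ee_pos: [599.1, -156.5, 139.9]
orientation: [1.254, 1.17, -1.24]
ft_force: [-0.2, 0.4, -0.2]
width: 48.7
```

```bash
python3 -c "
from h import *
togo([623,-180,10],1)"; python3 chk.py 620 -54 .018
```

```text
t 6.38 pos [ 599.1 -156.5  139.9] F [-0.2  0.4 -0.2] w 48.7 q6 -0.22
shift [130.3  23.2  21.9] shift if turned [129.9  23.5  24. ] turn [-4.13  0.17 -0.84]
t 6.47 pos [ 599.  -156.5  139.9] F [ 0.4  0.  -0.3]
t [ 6.20011e+02 -4.25020e+01  2.10000e-02] 0.215 in stop frame -2.1 -63.5 0.003
s [ 6.20507e+02 -5.75890e+01 -2.70000e-02] 0.148 in stop frame -1.9 -78.6 -0.045
```

Request:
carry_out(commands=[[0,0.011,0.012,-4.1,0.2,-0.8],[0.03,0.01,0.012,0,0,0],[0.035,0.004,0.003,0,0,0],[0.035,0,0,0,0,0],[0.025,0,0,0,0,0]])

```text
t: 7.1
ee_pos: [629.2, -183.5, 12.9]
orientation: [1.219, 1.197, -1.209]
ft_force: [-0.8, -0.4, -0.3]
width: 47.9
```

```bash
python3 -c "
from h import *
togo([623,-160,10],1)"
```

```text
t 7.1 pos [ 629.2 -183.5   12.9] F [-0.8 -0.4 -0.3] w 47.9 q6 -0.3
shift [  2.8  -6.5 -23.5] shift if turned [  2.9  -5.8 -23.6] turn [-1.51  0.08 -0.53]
```

Request:
carry_out(commands=[[0.002,-0.004,-0.008,-1.5,0,-0.5],[0,-0.002,-0.008,0,0,0],[0,0,-0.008,0,0,0],[0,0,-0.008,0,0,0],[0,0,-0.008,0,0,0],[0,0,-0.008,0,0,0],[0,0,-0.008,0,0,0],[0,0,-0.008,0,0,0]])

```text
t: 8.1
ee_pos: [623.0, -115.2, 12.2]
orientation: [1.199, 1.212, -1.2]
ft_force: [-0.7, -2.9, -0.9]
width: 48.5
```

```bash
python3 chk.py 620 -30 .018; python3 -c "
from h import *
togo([623,-74,10],1)"; python3 -c "
from h import *
s=get('scene');cv2.imwrite('pics/s2.png',cv2.resize(s['pixels'][130:280,210:410],None,fx=4,fy=4))"
```

```text
t 8.2 pos [ 623.2 -114.5   12.2] F [-0.5  0.1  0.3]
t [ 6.20714e+02 -1.39610e+01  1.90000e-02] 0.491 in stop frame -0.9 -34.9 0.001
s [ 6.20269e+02 -1.96810e+01 -1.40000e-02] 0.164 in stop frame -1.5 -40.7 -0.032
t 8.2 pos [ 623.2 -114.5   12.2] F [-0.5  0.1  0.3] w 48.7 q6 -0.21
shift [  2.1   0.4 -40.5] shift if turned [  2.2   0.5 -40.5] turn [-0.25  0.13 -0.11]
```

View pics/s2.png

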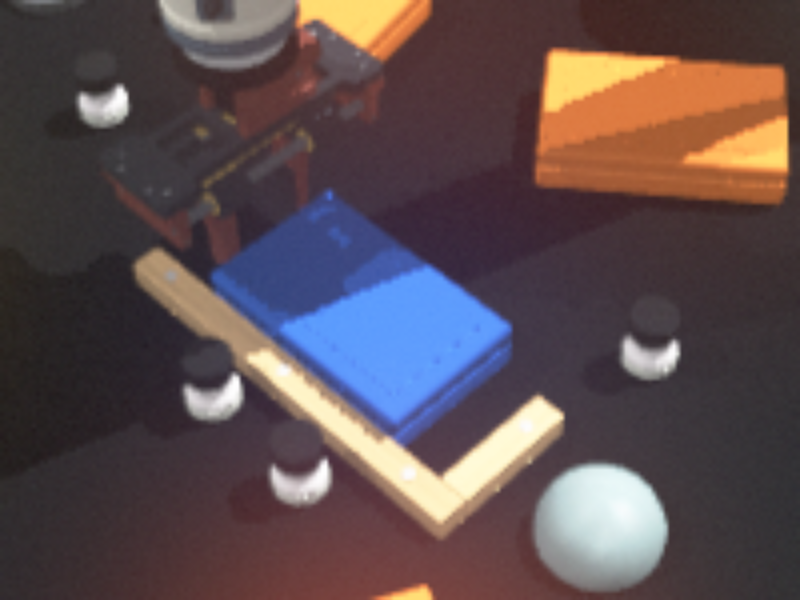

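The palette sits along the long strip, with its end at about (400,435) in the crop and about 40 mm short of the short strip. The pots are untouched, so I'll keep pushing.

Request:
carry_out(commands=[[0.002,0,-0.007,0,0,0],[0,0,-0.007,0,0,0],[0,0,-0.007,0,0,0],[0,0,-0.007,0,0,0],[0,0,-0.005,0,0,0]])

```text
t: 8.88
ee_pos: [623.6, -82.9, 11.0]
orientation: [1.198, 1.209, -1.199]
ft_force: [-1.0, -4.8, 0.8]
width: 48.4
```

Request:
carry_out(commands=[[0,0,-0.003,0,0,0],[0,0,-0.003,0,0,0]])

```text
t: 9.12
ee_pos: [623.5, -76.4, 11.0]
orientation: [1.197, 1.209, -1.199]
ft_force: [-1.0, -4.2, 1.1]
width: 48.2
```

Request:
carry_out(commands=[[0,0,-0.002,0,0,0],[0,0,-0.002,0,0,0]])

```text
t: 9.38
ee_pos: [623.6, -75.0, 11.1]
orientation: [1.192, 1.207, -1.199]
ft_force: [-2.1, -20.2, 1.0]
width: 48.3
```

```bash
python3 chk.py 620 20 .018; python3 -c "
from h import *
togo([623,-74,10],1)"
```

```text
t 9.47 pos [623.6 -75.   11. ] F [ -1.6 -15.    0.7]
t [6.20341e+02 2.79300e+01 1.80000e-02] 0.634 in stop frame -0.5 6.9 0.0
s [ 6.15808e+02  1.33190e+01 -2.60000e-02] 0.205 in stop frame -5.3 -7.6 -0.044
t 9.47 pos [623.6 -75.   11. ] F [ -1.6 -15.    0.7] w 48.4 q6 -0.14
shift [ 1.  -0.6 -1.1] shift if turned [ 1.  -0.5 -1. ] turn [-0.09  0.52 -0.23]
```

Force rose to 20 N with the end against the short strip. I'll back off, lift clear and inspect.

Request:
carry_out(commands=[[0,0,0.02,0,0,0],[0,0,0.02,0,0,0],[-0.045,0,0,0,0,0],[-0.045,0,0,0,0,0],[0,-0.05,0,0,0,0],[0,-0.05,0.02,0,0,0],[0,-0.05,0.02,0,0,0],[0,-0.05,0.02,0,0,0]])

```text
t: 10.48
ee_pos: [424.2, -183.2, 103.4]
orientation: [1.2, 1.202, -1.195]
ft_force: [0.6, -0.1, 1.0]
width: 48.2
```

```bash
python3 chk.py 620 20 .018; python3 -c "
from h import *
t=get('top');A=cv2.resize(t['pixels'][130:230,250:390],None,fx=5,fy=5,interpolation=cv2.INTER_CUBIC)
s=get('scene');B=cv2.resize(s['pixels'][150:280,220:400],(700,505),interpolation=cv2.INTER_CUBIC)
cv2.imwrite('pics/c3.png',cv2.resize(np.vstack([A,B]),None,fx=.59,fy=.59,interpolation=cv2.INTER_AREA))
togo([520,20,100],-89)"
```

```text
t 10.57 pos [ 420.3 -183.   102.7] F [-0.3  0.7  0.8]
t [6.1865e+02 1.7472e+01 1.3000e-02] 0.02 in stop frame -2.4 -3.5 -0.005
s [ 6.16063e+02  1.32950e+01 -3.40000e-02] 0.18 in stop frame -5.1 -7.6 -0.052
t 10.68 pos [ 425.5 -183.3  103.5] F [ 0.6 -0.1 -0.4] w 48.3 q6 -0.44
shift [   3.3   96.5 -202.3] shift if turned [   3.5 -201.6  -98. ] turn [89.59 -0.21 -0.79]
```

View pics/c3.png

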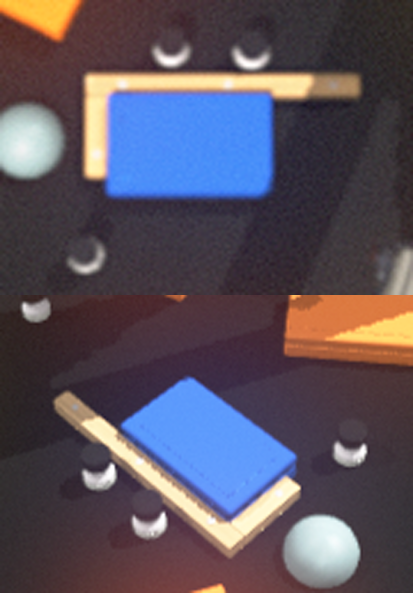

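The top view shows the palette's long side along the long strip and its left end against the short strip. The pots and magnifier are unmoved. The remaining fit offset of 2–3 mm is near the fit's own bias, so I'll press once more on each side to be sure.

Request:
carry_out(commands=[[0,0.025,-0.04,10.5,0,0],[0,0,0,10.5,0,0],[0,0,0,10.5,0,0],[0,0,0,10.5,0,0],[0,0,0,10.5,0,0],[0,0,0,10.5,0,0],[0,0,0,10.5,0,0],[0,0,0,10.5,0,-0.8]])

```text
t: 11.68
ee_pos: [466.5, -142.7, 105.3]
orientation: [2.204, 0.102, -2.153]
ft_force: [0.1, -0.6, -0.4]
width: 48.6
```

```bash
python3 -c "
from h import *
togo([535,15,80],-89)"
```

```text
t 11.68 pos [ 466.5 -142.7  105.3] F [ 0.1 -0.6 -0.4] w 48.6 q6 1.14
shift [  27.8 -151.   -81.6] shift if turned [  25.3 -156.5  -71.3] turn [ 4.07 -1.36  0.27]
```

Request:
carry_out(commands=[[0,-0.037,-0.018,4,-1.4,0.3],[0,-0.038,-0.018,0,0,0],[0,-0.038,-0.018,0,0,0],[0.01,-0.036,-0.015,0,0,0],[0.01,0,0,0,0,0]])

```text
t: 12.3
ee_pos: [543.7, 15.2, 87.1]
orientation: [2.226, 0.017, -2.202]
ft_force: [-0.4, -1.4, 0.1]
width: 48.4
```

```bash
python3 -c "
from h import *
togo([540,15,10],-89)"
```

```text
t 12.3 pos [543.7  15.2  87.1] F [-0.4 -1.4  0.1] w 48.4 q6 1.56
shift [77.1  0.1  4.5] shift if turned [77.1  0.1  3.7] turn [-0.15 -0.61  0.01]
```

Request:
carry_out(commands=[[0.025,0,0.005,0,-0.6,0],[0.025,0,0.002,0,0,0],[0.02,0,0,0,0,0],[0.004,0,0,0,0,0],[0,0,-0.003,0,0,0],[0,0,-0.004,0,0,0],[0,0,-0.004,0,0,0]])

```text
t: 13.18
ee_pos: [553.2, 15.2, 11.1]
orientation: [2.218, 0.02, -2.208]
ft_force: [-0.3, 0.6, -0.3]
width: 48.4
```

Request:
carry_out(commands=[[0,0,-0.003,0,0,0],[0,0,-0.002,0,0,0]])

```text
t: 13.42
ee_pos: [558.4, 15.3, 11.9]
orientation: [2.217, 0.02, -2.209]
ft_force: [-6.6, 0.3, 4.2]
width: 48.0
```

Request:
carry_out(commands=[[0.001,0,-0.002,0,0,0],[0,0,-0.002,0,0,0]])

```text
t: 13.68
ee_pos: [558.3, 15.3, 10.7]
orientation: [2.208, 0.02, -2.218]
ft_force: [-7.6, 0.0, 5.1]
width: 48.4
```

Request:
carry_out(commands=[[0,0,-0.002,0,0,0],[0,0,-0.001,0,0,0]])

```text
t: 13.92
ee_pos: [558.1, 15.4, 10.5]
orientation: [2.201, 0.02, -2.225]
ft_force: [-3.1, -1.0, 3.8]
width: 48.7
```

Motion stopped at only about 7 N, which is near the sliding friction. I'll press more firmly to be certain.

Request:
carry_out(commands=[[0,0,-0.004,0,1,0],[0,0,-0.005,0,0,0]])

```text
t: 14.18
ee_pos: [558.2, 15.4, 9.6]
orientation: [2.201, 0.021, -2.225]
ft_force: [-18.0, -1.1, 14.5]
width: 48.3
```

Request:
carry_out(commands=[[0,0,0.015,0,0,0],[0,0,0.02,0,0,0],[-0.045,0,0,0,0,0],[-0.045,0,0.02,0,0,0],[0,0.05,0.02,0,0,0],[0,0.05,0,0,0,0],[0,0.05,0,0,0,0],[0,0.03,0,0,0,0]])

```text
t: 15.18
ee_pos: [491.6, -169.3, 105.1]
orientation: [2.211, 0.024, -2.206]
ft_force: [0.5, 0.3, 0.7]
width: 48.3
```

```bash
python3 chk.py 620 20 .018;python3 -c "
from h import *
togo([621,-115,100],1)"
```

```text
t 15.28 pos [ 492.  -169.9  105.1] F [ 0.3  0.3 -0.6]
t [6.18784e+02 1.73550e+01 1.70000e-02] 0.02 in stop frame -2.3 -3.6 -0.001
s [ 6.16922e+02  1.41050e+01 -4.60000e-02] 0.188 in stop frame -4.2 -6.8 -0.064
t 15.28 pos [ 492.  -169.9  105.1] F [ 0.3  0.3 -0.6] w 48.3 q6 1.2
shift [   5.4  -52.  -130.2] shift if turned [  5.1 130.  -52.6] turn [-8.975e+01 -3.000e-02 -2.500e-01]
```

x is seated: 18 N with no motion, and the yaw matches. For y, I'll check edge profiles across the short strip, before against now.

Run:
```python
from h import *
t=get('top'); a=cv2.imread('pics/top0.png').astype(float); b=t['pixels'].astype(float)
R0=slice(172,184)
print('before R',[int(v) for v in a[R0,274:292,2].mean(0)])
print('now R   ',[int(v) for v in b[R0,274:292,2].mean(0)])
print('now B   ',[int(v) for v in b[R0,274:292,0].mean(0)])
for dy in(0,-2,-4):
  q=[621,21+dy,.018];P=lambda x,y,z:proj(t,put(np.array([[x,y,z]],float),q))[0].round(2)
  print(dy,'strip outer z20',P(10,107,20),'z0',P(10,107,0),'inner z20',P(10,85,20),'pal end z36',P(10,85,36),'right end z36',P(10,-85,36),'strip right end z20',P(63,-177,20))
print('right B',[int(v) for v in b[R0,334:348,0].mean(0)])
print('strip right R before',[int(v) for v in a[157:161,364:380,2].mean(0)])
```

```text
before R [74, 70, 65, 72, 150, 246, 255, 254, 253, 253, 254, 255, 251, 164, 77, 66, 70, 72]
now R    [60, 60, 54, 63, 133, 229, 253, 251, 249, 248, 243, 226, 164, 100, 70, 66, 70, 69]
now B    [51, 51, 47, 47, 76, 123, 157, 169, 171, 163, 147, 150, 192, 231, 238, 237, 237, 237]
0 strip outer z20 [278.29 175.41] z0 [278.81 176.45] inner z20 [285.48 175.42] pal end z36 [285.13 174.57] right end z36 [341.24 174.6 ] strip right end z20 [370.77 158.46]
-2 strip outer z20 [278.95 175.42] z0 [279.46 176.46] inner z20 [286.14 175.43] pal end z36 [285.79 174.58] right end z36 [341.9  174.61] strip right end z20 [371.42 158.47]
-4 strip outer z20 [279.6  175.44] z0 [280.1  176.47] inner z20 [286.79 175.44] pal end z36 [286.45 174.59] right end z36 [342.56 174.62] strip right end z20 [372.07 158.49]
right B [238, 238, 238, 238, 238, 239, 231, 192, 122, 63, 44, 45, 46, 47]
strip right R before [253, 253, 253, 254, 254, 255, 255, 245, 153, 70, 56, 59, 59, 57, 60, 61]
```

In y, after allowing for edge bloom, the strip centre puts home at y≈19. The palette's two edges (286.0 and 341.7 px) match the predicted 285.8 and 341.9 px, so the gap is about 0–1 mm and the palette is seated. The arm is clear, so I'm handing in.

Run:
```python
from h import *
t=get('top')
a=cv2.imread('pics/top0.png',0);b=cv2.cvtColor(t['pixels'],cv2.COLOR_BGR2GRAY)
for n,(u,v) in dict(pot0=(308,147),pot1=(335,147),pot2=(418,183),pot3=(279,216),mag=(259,178),handle=(168,179),clip=(467,203)).items():
    A=a[v-14:v+14,u-14:u+14];B=b[v-18:v+18,u-18:u+18]
    r=cv2.matchTemplate(B,A,cv2.TM_CCOEFF_NORMED);k=cv2.minMaxLoc(r);print(n,round(k[1],2),np.array(k[3])-4)
print(ctrl.close_job())
```

```text
pot0 0.98 [0 0]
pot1 0.99 [0 0]
pot2 0.66 [ 0 -1]
pot3 0.98 [0 0]
mag 1.0 [0 0]
handle 0.99 [0 0]
clip 0.88 [0 0]
the job is handed in; nothing more can be done
None
```

The blue palette box is in the corner, with one long side along the long strip and its left end against the short strip. I pushed it first toward the long strip, then along it to the short strip. A last firm press went on the near side only. The job was handed in at about 15 s of the 48 s allowed, with the arm lifted clear.

**Seating:**
- **Contact:** the last pushes met about 18 N at the long strip, with no further motion, and about 20 N at the short strip. The largest force I saw was about 20 N.
- **Angle:** the top view puts the box within about 0.001 rad of the strips.
- **Gap at the short strip:** edge positions in the top view put it at about 0–1 mm.

**Checks that disagreed:**
- **Top view fit:** the outline fit showed offsets of about 2 mm and 3.5 mm from home. In y, most of this is bias in my stop fit; in x, I relied on the contact force and the finger position.
- **Scene view fit:** this fit was worse, at 4–7 mm and 0.06 rad, because the strips hide the lower edges of the box. I did not rely on it.

**Bystanders:** template matching against the first image showed no shift for pot0, pot1, pot3, the magnifier, the handle or the clip stand. The clip stand's match was weaker (0.88). Pot2 matched poorly (0.66, 1 px off), probably because the arm's shadow had changed; no move came near it.

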